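Open the child-resistant cap of a brush-cleaner can

ROBOT

A 6-joint arm with a two-finger parallel gripper is mounted at the origin on the work surface. World frame = base frame: x ahead of the robot, y to its left, z up, the work surface at z = 0. Lengths are in m, angles in rad, forces in N, time in s.
With the tool pointing down it reaches from about 0.3 to 0.775 m from the base axis. Payload 14.6 kg.
Tool frame: the origin (TCP) lies between the finger pads; the fingertips stand 17 mm ahead of it and the grasp point (between the pads) lies 2 mm behind it; x points along the fingers, y is the direction in which the jaws open and shut, and the axes are right-handed (so a half turn about x gives the same grasp; the last joint's range is limited). The gripper opens to 85 mm and grips with 20 to 120 N. Pads are 22 mm wide; open, the fingers measure 114 mm over their backs; the gripper's body (76 mm by 85 mm) begins 54 mm behind the grasp point. The pads swing forward as they close: fully open they stand 13 mm farther back than shut.
Start: joints at [-1.293, 0.3, 1.521, -0, 1.321, -0.067], TCP at [0.186, -0.518, 0.248] pointing down, gripper open.
Joint ranges: [-3.03, 3.03], [-0.79, 2.21], [0.23, 2.52], [-1.04, 4.18], [0, 3.07], [-2.55, 2.55]. Speed limits (rad/s): [2.22, 2.22, 2.57, 3.14, 3.14, 3.14].

INTERFACE

Orientations are given as a 3x3 rotation matrix whose columns are the frame's x, y, z axes.
In Python, from station import bot gives the robot as it stands.
- The arm moves only by the tool jog_arm, never from a script. Its argument "steps" is a list of rows, each a list of 7 numbers: the shift along the tool's x, y, z in mm, then the turn, a rotation vector about the tool's x, y, z in degrees, then the finger opening in mm, from 0 to 85.4. A call has 1 to 12 rows; each row shifts and turns the commanded pose from where the row before left it, along the tool's axes as they then stand; what a row does not reach is not made up. A row lasts 1/10 s, in which the tool goes at most 50 mm and 8.59 degrees, less where a joint would pass 70% of its speed; a pose out of reach is approached as far as the arm can. A call with a gripper value outside its range is refused whole. The fingers move at their own pace and stop on an object; the grip force is fixed at half the most. Time passes only in rows, so rows that do not move let the fingers close. It gives the time, the measured TCP pose, the force and the opening at its end, in the units of the state.
- bot.observe(): the state, without advancing time (a new reading comes with each control period).
- bot.grab_frame(name): name is "side" or "top"; returns the picture (480x640x3 uint8, red, green, blue); there is no depth.
- bot.camera_model(name): a dict with "vfov" (degrees; the focal length in pixels is half the picture's height over the tangent of half this angle, whatever the lens; pixels are square), "cx", "cy" (the principal point, pixels), "xyz" and "rotation" of the camera in the world. Camera axes: x right, y down, z forward; pixel columns grow to the right and rows downward; lengths in m; the calibration is good to about 2 mm. A picture is of the moment at which its call begins. camera_model takes no time and is no camera call.
- bot.job_done(): hands the job in, once; it reports no verdict.
The state is a dict: "t": time; "joint_pos": joint angles; "joint_velocities": joint speeds; "joint_efforts": joint torques, N m; "eef_pos": TCP position; "tcp_rot": TCP orientation; "contact_force": force on the tool from outside, world axes, zero at the start; "ft_torque": the same for the moment, N m; "gripper_width": opening from 0.0 (shut) to 1.0 (fully open).
Only numpy, scipy, OpenCV 4.12 (cv2) and the standard library are available. Lean on these libraries where they do the work, as an engineer would, in place of code of your own. Each camera call takes 0.05 s, during which the arm holds its last target.

TASK

Open the can of brush cleaner: push its child-resistant cap down and, keeping it down, turn it anticlockwise (seen from above) until it comes up against its stop, without forcing it, then lift the cap straight off. Set the cap down gently, top side up, near the middle of the shallow steel dish, let go, and leave the dish and the other things on the table where they are.

Things in the scene. Friction and masses are not known exactly. Their poses are not given: they have to be found in the camera images.
- can: rectangular tin can, 64 x 104 mm, fixed to the table in a plywood cradle (110 x 170 mm, 50 mm high); it cannot move. Origin: centre of the cradle's underside, z up. The neck is on its vertical centre line; the can's flat top is 150 mm above the table. The neck is thin: over 30 N of push, 0.35 N m at the stop or a hard pull while caught (70 N of contact force in all) spoils it
- neck (a point): centre of the top of the neck's collar (44 mm wide), 171 mm above the table, the bottom stop of the cap; same axes as the can. Above it, hidden under the cap, stand three claws (which way they face is not known) and a spring plug that pushes the cap up: 10 N on the locked cap, 1.2 N more per mm pressed; its travel ends 3 mm above the locked height
- cap_center (a point): centre (half-way up) of the black round cap on the neck, 48 mm wide, 40 mm high, about 60 g; locked, its centre is 197 mm above the table. Grip its upper 22 mm. Down 4.5 mm (16 N) it passes the catches; at 6 mm (18 N) it meets the collar: push 17 to 22 N. Held down, it turns anticlockwise by an unknown 35 to 90 deg (under 0.15 N m) to a hard stop; only within 4 deg of that does it lift off
- dish: round shallow steel dish, 140 mm over the rim, 14 mm high, wall 4 mm, floor 5 mm thick (inner floor 5 mm above the table, 124 mm across), loose on the table, 0.5 kg. Origin: centre of its underside, z up
- bottle_a: squeeze bottle of paint, 54 mm in diameter, 165 mm high, standing; origin at the centre of its underside; bystander
- bottle_b: another squeeze bottle of the same size; origin at the centre of its underside; bystander
- jar: small glass jar, 38 mm in diameter, 55 mm high, standing; origin at the centre of its underside; bystander
- brush: broad flat brush, 50 mm wide, 180 mm long, lying; origin in the ferrule at its underside; bystander
Not all that is in view belongs to the job. There is more than one size of the part that bears cap_center; the job needs the largest. What is shaped like the can but pink is not meant.

How it is judged:
By the outcome, as a careful person would: the job done as asked, in the order asked, and still so for the second after the job is handed in, with the robot touching nothing.
It also fails if it takes over 72 s, if anything falls off the work surface, if the arm or the gripper's body presses on something with over 40 N, if the wrist force passes 120 N, or if a joint passes its speed limit or range.

## Working session

There is one attempt and no reset: what is moved stays moved. The work goes in short steps, Python scripts to look and compute and a tool call to move; the robot and the scene stay as the last step left them, time stands still between calls to the robot, and variables do not carry over. Pictures are saved under pics/ and viewed, and the job is handed in when it is done.

Besides the shell and the picture viewer there is one more tool, called after "Call:" in YAML: its name, and indented under it one key for each argument. jog_arm: Moves the arm, as the interface text tells. Its arguments: {"type":"object","properties":{"steps":{"type":"array","items":{"type":"array","items":{"type":"number"}}}},"required":["steps"]}

```bash
ls; mkdir -p pics; python3 - <<'E'
from station import bot
import cv2,numpy as np
np.set_printoptions(precision=4,suppress=True)
for n in("top","side"):
    im=bot.grab_frame(n); cv2.imwrite(f"pics/{n}0.png",im[:,:,::-1]); print(n,bot.camera_model(n))
print(bot.observe())
E
```

```text
pics
top {'vfov': 42.39210378817783, 'cx': 313.5196659431795, 'cy': 239.59141849613954, 'xyz': array([ 0.4162, -0.1004,  1.4305]), 'rotation': array([[ 0.0271, -0.9962,  0.0832],
       [-0.9996, -0.0264,  0.0091],
       [-0.0069, -0.0834, -0.9965]])}
side {'vfov': 51.847974323191295, 'cx': 318.36342455005985, 'cy': 237.09935820150676, 'xyz': array([ 0.4068, -0.8805,  0.8826]), 'rotation': array([[ 0.9844, -0.1251,  0.1241],
       [-0.1761, -0.6683,  0.7227],
       [-0.0074, -0.7333, -0.6799]])}
{'t': 0.1, 'joint_pos': array([-1.2926,  0.3004,  1.5215, -0.    ,  1.3207, -0.0666]), 'joint_velocities': array([-0.0013, -0.0023, -0.0024, -0.0002, -0.001 ,  0.0014]), 'joint_efforts': array([  0.0029, -54.4375, -36.237 ,   0.    ,   0.003 ,  -0.    ]), 'eef_pos': array([ 0.1858, -0.5175,  0.2478]), 'tcp_rot': array([[-0.0003,  0.338 , -0.9412],
       [ 0.001 , -0.9412, -0.338 ],
       [-1.    , -0.0011, -0.    ]]), 'contact_force': array([0.0337, 0.1036, 0.9042]), 'ft_torque': array([-0.0022,  0.0446,  0.0038]), 'gripper_width': 1.000289372613596}
```

View pics/top0.png

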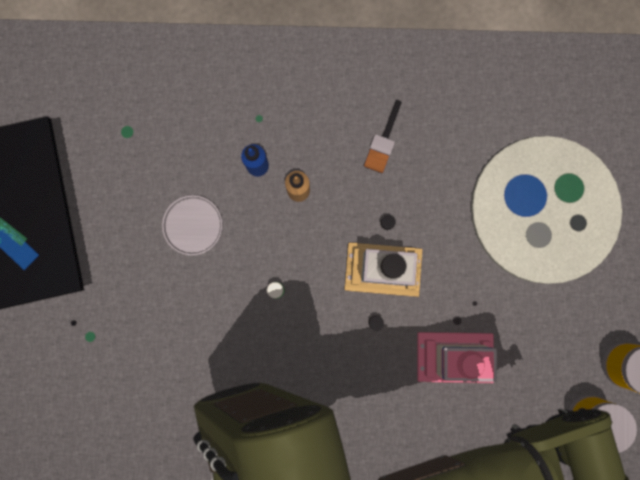

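View pics/side0.png

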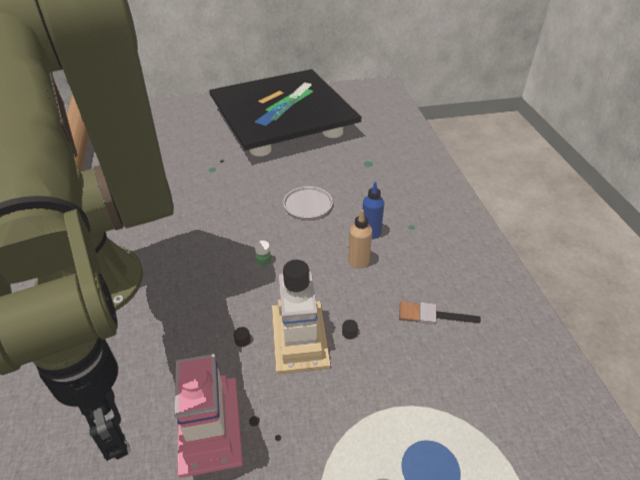

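Top view: the can's cradle is at about (384,270) with its black cap at (392,265). The dish is at (192,225), and the decoy pink can is at (457,358). Side view: cap at (296,275), dish at (308,202). Next I'll measure them.

```bash
cat > h.py <<'E'
import numpy as np,cv2
from station import bot
np.set_printoptions(precision=4,suppress=True)
CM={n:bot.camera_model(n) for n in("top","side")}
def ray(n,u,v):
    c=CM[n]; f=240/np.tan(np.radians(c["vfov"])/2)
    d=c["rotation"]@np.array([(u-c["cx"])/f,(v-c["cy"])/f,1]); return c["xyz"],d
def plane(n,u,v,z):
    o,d=ray(n,u,v); return o+d*(z-o[2])/d[2]
def tri(a,b):
    A=[];r=[]
    M=np.zeros((3,3));y=np.zeros(3)
    for o,d in(a,b):
        d=d/np.linalg.norm(d);P=np.eye(3)-np.outer(d,d);M+=P;y+=P@o
    p=np.linalg.solve(M,y)
    return p,[np.linalg.norm(np.cross(p-o,d/np.linalg.norm(d))) for o,d in(a,b)]
def proj(n,p):
    c=CM[n]; f=240/np.tan(np.radians(c["vfov"])/2)
    q=c["rotation"].T@(np.array(p)-c["xyz"]); return c["cx"]+f*q[0]/q[2],c["cy"]+f*q[1]/q[2]
E
python3 - <<'E'
from h import *
t=cv2.imread("pics/top0.png");s=cv2.imread("pics/side0.png")
a=cv2.resize(t[225:315,330:450],None,fx=5,fy=5,interpolation=cv2.INTER_CUBIC)
b=cv2.resize(s[250:380,260:360],None,fx=4,fy=4,interpolation=cv2.INTER_CUBIC)
c=cv2.resize(t[180:270,150:240],None,fx=4,fy=4,interpolation=cv2.INTER_CUBIC)
cv2.imwrite("pics/ct.png",a);cv2.imwrite("pics/cs.png",b);cv2.imwrite("pics/cd.png",c)
for n,im,roi in(("top",t,(370,245,420,290)),("side",s,(275,255,320,298))):
    x0,y0,x1,y1=roi
    m=(im[y0:y1,x0:x1].max(2)<60).astype(np.uint8)
    k,l,st,ce=cv2.connectedComponentsWithStats(m)
    for i in range(1,k):
        if st[i,4]>40: print(n,st[i][:2]+[x0,y0],st[i][2:],ce[i]+[x0,y0])
# dish mask
hsv=cv2.cvtColor(t,cv2.COLOR_BGR2HSV); print(t[225,192],t[225,230],t[225,163], t[265,393])
E
```

```text
top [381 254] [ 24  23 438] [392.4384 265.3174]
side [284 261] [ 25  30 378] [295.2407 279.6905]
[163 161 175] [108 110 117] [129 127 138] [44 45 49]
```

View pics/ct.png

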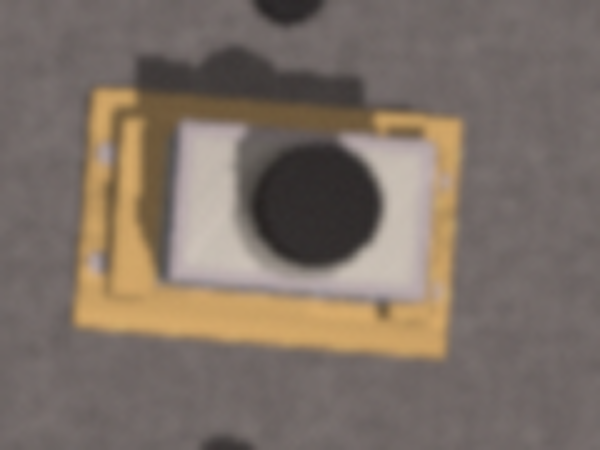

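View pics/cs.png

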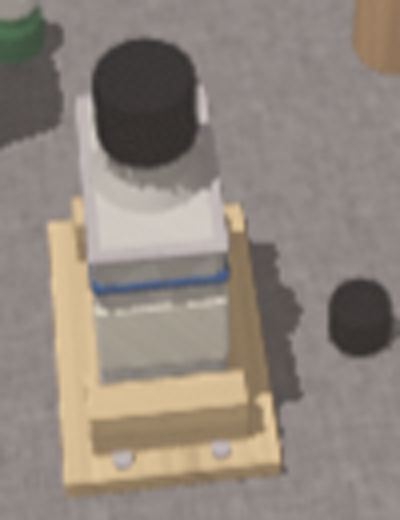

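View pics/cd.png

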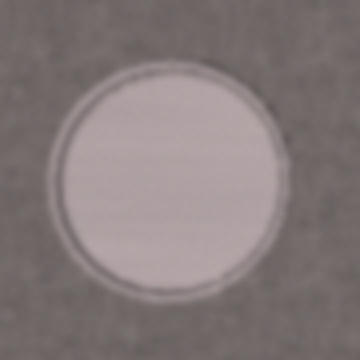

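```bash
python3 - <<'E'
from h import *
t=cv2.imread("pics/top0.png");s=cv2.imread("pics/side0.png")
K=8
def crop(im,x0,y0,x1,y1): return cv2.resize(im[y0:y1,x0:x1],None,fx=K,fy=K,interpolation=cv2.INTER_CUBIC)
def topx(p,x0,y0): return (np.array(p)+.5)/K-.5+[x0,y0]
def big(m): 
    cs,_=cv2.findContours(m.astype(np.uint8),cv2.RETR_EXTERNAL,cv2.CHAIN_APPROX_NONE); return max(cs,key=cv2.contourArea)
# cap in top
a=crop(t,370,245,420,290)
for th in(70,80,90):
    c=big(cv2.morphologyEx((a.max(2)<th).astype(np.uint8),cv2.MORPH_OPEN,np.ones((15,15))))
    e=cv2.fitEllipse(c); ct=topx(e[0],370,245); print(th,ct,np.array(e[1])/K, plane("top",*ct,.217), cv2.boundingRect(c))
# can tin top (bright)
a=crop(t,355,245,425,295)
c=big((a.min(2)>130)&(a.max(2)-a.min(2)<45).astype(bool)); r=cv2.minAreaRect(cv2.convexHull(c)); ct=topx(r[0],355,245)
print("tin",ct,np.array(r[1])/K,r[2],plane("top",*ct,.150)); print([plane("top",*topx(p,355,245),.150)[:2] for p in cv2.boxPoints(r)])
# dish in top
a=crop(t,150,180,240,270)
c=big(cv2.morphologyEx((a.max(2)>135).astype(np.uint8),cv2.MORPH_OPEN,np.ones((9,9)))); e=cv2.fitEllipse(c);ct=topx(e[0],150,180)
print("dish",ct,np.array(e[1])/K,plane("top",*ct,.014),plane("top",*ct,.005))
# side: dish
a=crop(s,275,180,340,225)
c=big(cv2.morphologyEx((a.max(2)>135).astype(np.uint8),cv2.MORPH_OPEN,np.ones((5,5)))); e=cv2.fitEllipse(c);ct=topx(e[0],275,180)
print("dish s",ct,np.array(e[1])/K,plane("side",*ct,.014),plane("side",*ct,.005))
# side: cap silhouette
a=crop(s,275,250,320,300)
for th in(60,75):
    c=big(cv2.morphologyEx((a.max(2)<th).astype(np.uint8),cv2.MORPH_OPEN,np.ones((15,15))))
    r=cv2.minAreaRect(c); ct=topx(r[0],275,250); print("cap s",th,ct,np.array(r[1])/K,r[2],plane("side",*ct,.197))
    print(cv2.boundingRect(c))
E
```

```text
70 [392.3535 265.2941] [23.7899 24.9227] [ 0.471  -0.2451  0.217 ] (82, 70, 202, 192)
80 [392.2127 265.199 ] [24.4274 25.6601] [ 0.4712 -0.2448  0.217 ] (77, 67, 208, 197)
90 [391.9784 265.0008] [25.0342 26.6891] [ 0.4716 -0.2443  0.217 ] (73, 62, 214, 205)
tin [390.1699 267.2558] [51.4042 32.8696] 4.470057010650635 [ 0.4699 -0.2486  0.15  ]
[array([ 0.4387, -0.1937]), array([ 0.5066, -0.1976]), array([ 0.5011, -0.3037]), array([ 0.4333, -0.2994])]
dish [191.5144 225.0156] [59.9738 60.3088] [0.5606 0.1945 0.014 ] [0.5615 0.1964 0.005 ]
dish s [307. 202.] [51.993  78.7633] [0.5596 0.1912 0.014 ] [0.5611 0.2023 0.005 ]
cap s 60 [295.8383 281.5332] [18.0793 24.2262] 89.67446899414062 [ 0.4693 -0.2638  0.197 ]
(73, 183, 195, 146)
cap s 75 [295.6544 275.5074] [31.445  25.2318] 88.09085083007812 [ 0.4712 -0.2486  0.197 ]
(67, 82, 205, 252)
```

Two views agree within about 2 mm: cap axis at (0.471, -0.248), which the tin's top confirms, and dish at (0.561, 0.195). With the current tool yaw, joint 6 would sit at about +0.67 over the cap, leaving room for more than 100° anticlockwise. I'll raise the arm and travel there.

Call:
jog_arm:
  steps:
    - [-40,0,0,0,0,0,85]
    - [-40,0,0,0,0,0,85]
    - [-40,0,0,0,0,0,85]
    - [0,-20,-45,0,0,0,85]
    - [0,-20,-45,0,0,0,85]
    - [0,-20,-45,0,0,0,85]
    - [0,-20,-45,0,0,0,85]
    - [0,-20,-45,0,0,0,85]
    - [0,-20,-45,0,0,0,85]
    - [0,-20,-45,0,0,0,85]
    - [0,-17,-44,0,0,0,85]

```text
t: 1.2
eef_pos: [0.4718, -0.2466, 0.3682]
tcp_rot: [[-0.0, 0.338, -0.941], [0.0, -0.941, -0.338], [-1.0, -0.0, 0.0]]
contact_force: [-0.1, -1.3, -0.5]
gripper_width: 0.994
```

Call:
jog_arm:
  steps:
    - [0,0,0,0,0,0,85]
    - [0,0,0,0,0,0,85]
    - [0,0,0,0,0,0,85]

```text
t: 1.5
eef_pos: [0.4701, -0.2491, 0.3681]
tcp_rot: [[-0.0, 0.337, -0.941], [-0.0, -0.941, -0.337], [-1.0, -0.0, 0.0]]
contact_force: [0.4, -0.9, -0.4]
gripper_width: 0.993
```

```bash
cat > st.py <<'E'
from h import *
import sys
o=bot.observe()
for k in("t","joint_pos","eef_pos","tcp_rot","contact_force","ft_torque","gripper_width"): print(k,o[k])
if len(sys.argv)>1:
    d=o["tcp_rot"].T@(np.array([float(a) for a in sys.argv[1:4]])-o["eef_pos"]); print("tool mm",d*1000)
E
python3 st.py .471 -.248 .250
```

```text
t 1.5
joint_pos [-0.5561  0.1979  1.3735 -0.0002  1.5705  0.6707]
eef_pos [ 0.4701 -0.2491  0.3681]
tcp_rot [[-0.0004  0.3373 -0.9414]
 [-0.     -0.9414 -0.3373]
 [-1.     -0.0001  0.0004]]
contact_force [ 0.4187 -0.9316 -0.4426]
ft_torque [-0.0595  0.0205 -0.0566]
gripper_width 0.9926361319759187
tool mm [118.1457  -0.7723  -1.2542]
```

Call:
jog_arm:
  steps:
    - [30,-0.8,-1.2,0,0,0,85]
    - [35,0,0,0,0,0,85]
    - [30,0,0,0,0,0,85]
    - [20,0,0,0,0,0,85]
    - [10,0,0,0,0,0,85]
    - [0,0,0,0,0,0,85]
    - [0,0,0,0,0,0,85]

```text
t: 2.2
eef_pos: [0.4716, -0.248, 0.2444]
tcp_rot: [[0.001, 0.337, -0.941], [-0.001, -0.941, -0.337], [-1.0, 0.001, -0.001]]
contact_force: [0.3, -0.2, 1.6]
gripper_width: 0.994
```

```bash
python3 st.py .471 -.248 .209; python3 - <<'E'
from h import *
s=bot.grab_frame("side")[:,:,::-1];t=bot.grab_frame("top")[:,:,::-1]
a=cv2.resize(s[180:340,230:390],(600,600),interpolation=cv2.INTER_CUBIC);cv2.imwrite("pics/s1.png",a);cv2.imwrite("pics/t1.png",t)
E
```

```text
t 2.2
joint_pos [-0.5529  0.2641  1.576  -0.      1.3001  0.6739]
eef_pos [ 0.4716 -0.248   0.2444]
tcp_rot [[ 0.0012  0.3373 -0.9414]
 [-0.0008 -0.9414 -0.3373]
 [-1.      0.0011 -0.0009]]
contact_force [ 0.3368 -0.2443  1.593 ]
ft_torque [-0.0161  0.057  -0.0051]
gripper_width 0.9944741161765402
tool mm [35.4054 -0.2191  0.5755]
```

View pics/s1.png

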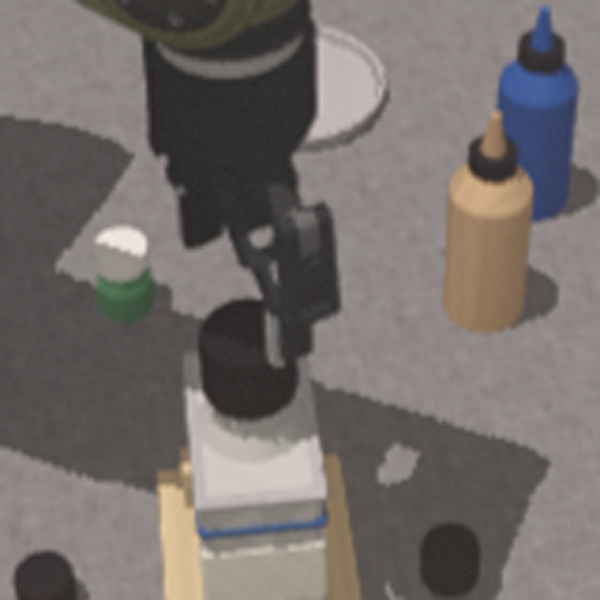

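The side view shows the near finger in front of the cap, with the cap between the jaws. I'll lower the tool to z of about 0.209 and close the jaws in stages.

Call:
jog_arm:
  steps:
    - [15,-0.2,0.5,0,0,0,85]
    - [12,0,0,0,0,0,85]
    - [6,0,0,0,0,0,85]
    - [2.5,0,0,0,0,0,70]
    - [0,0,0,0,0,0,60]
    - [0,0,0,0,0,0,55]
    - [0,0,0,0,0,0,53]
    - [0,0,0,0,0,0,51]
    - [0,0,0,0,0,0,51]
    - [0,0,0,0,0,0,51]

```text
t: 3.3
eef_pos: [0.4711, -0.2474, 0.2079]
tcp_rot: [[0.0, 0.338, -0.941], [-0.0, -0.941, -0.338], [-1.0, 0.0, -0.0]]
contact_force: [0.6, -1.3, 0.8]
gripper_width: 0.599
```

```bash
python3 st.py .471 -.248 .209
```

```text
t 3.3
joint_pos [-0.5524  0.2968  1.6222 -0.      1.2223  0.6736]
eef_pos [ 0.4711 -0.2474  0.2079]
tcp_rot [[ 0.0003  0.338  -0.9411]
 [-0.0002 -0.9411 -0.338 ]
 [-1.      0.0003 -0.0002]]
contact_force [ 0.6357 -1.316   0.8288]
ft_torque [-0.0501 -0.0748 -0.0243]
gripper_width 0.5987581309648701
tool mm [-1.0697  0.5483  0.2819]
```

Call:
jog_arm:
  steps:
    - [0,0.5,0,0,0,0,49]
    - [0,0,0,0,0,0,49]
    - [0,0,0,0,0,0,49]
    - [0,0,0,0,0,0,49]

```text
t: 3.7
eef_pos: [0.4713, -0.2479, 0.2079]
tcp_rot: [[0.0, 0.338, -0.941], [-0.0, -0.941, -0.338], [-1.0, 0.0, -0.0]]
contact_force: [0.7, -1.8, 2.0]
gripper_width: 0.577
```

Call:
jog_arm:
  steps:
    - [0,0,0,0,0,0,48]
    - [0,0,0,0,0,0,47]
    - [0,0,0,0,0,0,47]

```text
t: 4.0
eef_pos: [0.4714, -0.2482, 0.2082]
tcp_rot: [[0.001, 0.338, -0.941], [-0.001, -0.941, -0.338], [-1.0, 0.001, -0.0]]
contact_force: [1.6, -4.8, 2.9]
gripper_width: 0.556
```

```bash
python3 st.py .471 -.248 .209
```

```text
t 4.0
joint_pos [-0.5532  0.2974  1.6207 -0.0003  1.2223  0.673 ]
eef_pos [ 0.4714 -0.2482  0.2082]
tcp_rot [[ 0.0008  0.3379 -0.9412]
 [-0.0009 -0.9412 -0.3379]
 [-1.      0.0011 -0.0005]]
contact_force [ 1.5738 -4.848   2.8931]
ft_torque [-0.8677 -0.2333  0.0075]
gripper_width 0.5560419382555212
tool mm [-0.8279 -0.2615  0.2851]
```

Call:
jog_arm:
  steps:
    - [0,0.5,0,0,0,0,46]
    - [0,0,0,0,0,0,40]
    - [0,0,0,0,0,0,30]
    - [0,0,0,0,0,0,30]
    - [0,0,0,0,0,0,30]
    - [0,0,0,0,0,0,30]

```text
t: 4.6
eef_pos: [0.4714, -0.2482, 0.2084]
tcp_rot: [[0.0, 0.338, -0.941], [-0.0, -0.941, -0.338], [-1.0, 0.0, -0.0]]
contact_force: [-1.8, -0.8, 8.5]
gripper_width: 0.543
```

```bash
python3 st.py .471 -.248 .209
```

```text
t 4.6
joint_pos [-0.5535  0.2977  1.6198  0.0001  1.2236  0.6724]
eef_pos [ 0.4714 -0.2482  0.2084]
tcp_rot [[ 0.0004  0.3381 -0.9411]
 [-0.0001 -0.9411 -0.3381]
 [-1.      0.0002 -0.0004]]
contact_force [-1.787  -0.8411  8.504 ]
ft_torque [-0.1522  0.2636  0.0159]
gripper_width 0.5431772855983568
tool mm [-0.623  -0.3331  0.3125]
```

Call:
jog_arm:
  steps:
    - [0.7,0,0,0,0,0,30]
    - [0.7,0,0,0,0,0,30]
    - [0.7,0,0,0,0,0,30]
    - [0,0,0,0,0,0,30]
    - [0,0,0,0,0,0,30]

```text
t: 5.1
eef_pos: [0.4714, -0.2482, 0.2066]
tcp_rot: [[0.001, 0.338, -0.941], [-0.0, -0.941, -0.338], [-1.0, 0.0, -0.001]]
contact_force: [-2.8, -0.7, 11.4]
gripper_width: 0.545
```

Call:
jog_arm:
  steps:
    - [0.7,0,0,0,0,0,30]
    - [0.7,0,0,0,0,0,30]
    - [0,0,0,0,0,0,30]
    - [0,0,0,0,0,0,30]

```text
t: 5.5
eef_pos: [0.4714, -0.2482, 0.2054]
tcp_rot: [[0.001, 0.338, -0.941], [-0.0, -0.941, -0.338], [-1.0, 0.001, -0.001]]
contact_force: [-3.1, 0.4, 13.9]
gripper_width: 0.544
```

Call:
jog_arm:
  steps:
    - [0.7,0,0,0,0,0,30]
    - [0.7,0,0,0,0,0,30]
    - [0.6,0,0,0,0,0,30]
    - [0,0,0,0,0,0,30]
    - [0,0,0,0,0,0,30]

```text
t: 6.0
eef_pos: [0.4715, -0.2482, 0.2036]
tcp_rot: [[0.001, 0.338, -0.941], [-0.0, -0.941, -0.338], [-1.0, 0.001, -0.001]]
contact_force: [-5.7, 1.6, 14.8]
gripper_width: 0.543
```

Call:
jog_arm:
  steps:
    - [0.5,0,0,0,0,0,30]
    - [0.3,0,0,0,0,0,30]
    - [0,0,0,0,0,0,30]
    - [0,0,0,0,0,0,30]

```text
t: 6.4
eef_pos: [0.4714, -0.2482, 0.2029]
tcp_rot: [[0.001, 0.338, -0.941], [-0.0, -0.941, -0.338], [-1.0, 0.001, -0.001]]
contact_force: [-5.0, 1.2, 15.9]
gripper_width: 0.542
```

Call:
jog_arm:
  steps:
    - [0.4,0,0.3,0,0,0,30]
    - [0.3,0,0.2,0,0,0,30]
    - [0,0,0,0,0,0,30]
    - [0,0,0,0,0,0,30]

```text
t: 6.8
eef_pos: [0.4714, -0.2483, 0.2024]
tcp_rot: [[0.002, 0.338, -0.941], [-0.0, -0.941, -0.338], [-1.0, 0.001, -0.002]]
contact_force: [-1.8, 1.8, 16.9]
gripper_width: 0.542
```

Call:
jog_arm:
  steps:
    - [0.3,0,0,0,0,0,30]
    - [0.2,0,0,0,0,0,30]
    - [0,0,0,0,0,0,30]
    - [0,0,0,0,0,0,30]

```text
t: 7.2
eef_pos: [0.4714, -0.2482, 0.2023]
tcp_rot: [[0.002, 0.338, -0.941], [-0.001, -0.941, -0.338], [-1.0, 0.001, -0.002]]
contact_force: [-3.2, 3.7, 21.9]
gripper_width: 0.541
```

Call:
jog_arm:
  steps:
    - [-0.15,0,0,0,0,0,30]
    - [0,0,0,-1,0,0,30]
    - [0,0,0,-1,0,0,30]
    - [0,0,0,-1,0,0,30]
    - [0,0,0,-1,0,0,30]

```text
t: 7.7
eef_pos: [0.4715, -0.2485, 0.2023]
tcp_rot: [[0.003, 0.404, -0.915], [-0.001, -0.915, -0.404], [-1.0, 0.002, -0.002]]
contact_force: [-1.1, 0.6, 17.9]
gripper_width: 0.542
```

```bash
cat > tq.py <<'E'
from h import *
o=bot.observe();R=o["tcp_rot"]
psi=np.degrees(np.arctan2(R[1,1],R[0,1]))
print("t",o["t"],"turn",psi+70.25,"Tz",o["ft_torque"],"F",o["contact_force"],"pos",o["eef_pos"]*1000,"q6",o["joint_pos"][5],"w",o["gripper_width"],"axis",R[:,0])
E
python3 tq.py
```

```text
t 7.7 turn 4.049949515464235 Tz [ 0.1795  0.2098 -0.0436] F [-1.1485  0.6141 17.8875] pos [ 471.522  -248.4711  202.3382] q6 0.6012532326177384 w 0.5416097592634161 axis [ 0.0028 -0.0011 -1.    ]
```

Call:
jog_arm:
  steps:
    - [0.1,0,0,-2,0,0,30]
    - [0,0,0,-2,0,0,30]
    - [0,0,0,-2,0,0,30]
    - [0,0,0,-2,0,0,30]
    - [0,0,0,-2,0,0,30]

```text
t: 8.2
eef_pos: [0.4717, -0.2486, 0.2023]
tcp_rot: [[0.003, 0.557, -0.831], [-0.001, -0.831, -0.557], [-1.0, 0.003, -0.002]]
contact_force: [0.2, 0.4, 18.7]
gripper_width: 0.542
```

```bash
python3 tq.py
```

```text
t 8.2 turn 14.090438585633557 Tz [ 0.0731  0.0064 -0.0607] F [ 0.1689  0.3748 18.6525] pos [ 471.6808 -248.5646  202.3424] q6 0.42599310158992915 w 0.5424346394324601 axis [ 0.0033 -0.0013 -1.    ]
```

Call:
jog_arm:
  steps:
    - [0,0,0,-2,0,0,30]
    - [0,0,0,-2,0,0,30]
    - [0,0,0,-2,0,0,30]
    - [0,0,0,-2,0,0,30]
    - [0,0,0,-2,0,0,30]
    - [0,0,0,-2,0,0,30]

```text
t: 8.8
eef_pos: [0.4717, -0.2486, 0.2023]
tcp_rot: [[0.003, 0.717, -0.697], [-0.001, -0.697, -0.717], [-1.0, 0.003, -0.001]]
contact_force: [0.2, 1.3, 18.9]
gripper_width: 0.544
```

```bash
python3 tq.py
```

```text
t 8.8 turn 26.090025222024394 Tz [ 0.096   0.012  -0.0568] F [ 0.1736  1.2824 18.9445] pos [ 471.701  -248.556   202.3168] q6 0.2165795253638774 w 0.5442532362312091 axis [ 0.0033 -0.0013 -1.    ]
```

Call:
jog_arm:
  steps:
    - [0,0,0,-1,0,0,30]
    - [0,0,0,-1,0,0,30]
    - [0,0,0,-1,0,0,30]
    - [0,0,0,-1,0,0,30]

```text
t: 9.2
eef_pos: [0.4717, -0.2485, 0.2023]
tcp_rot: [[0.003, 0.764, -0.645], [-0.001, -0.645, -0.764], [-1.0, 0.003, -0.001]]
contact_force: [0.1, 0.3, 17.5]
gripper_width: 0.544
```

```bash
python3 tq.py
```

```text
t 9.2 turn 30.054075026898715 Tz [ 0.1113 -0.0778 -0.0949] F [ 0.0858  0.3192 17.4545] pos [ 471.7169 -248.544   202.3259] q6 0.14741022974364415 w 0.543928485418675 axis [ 0.0033 -0.0013 -1.    ]
```

Call:
jog_arm:
  steps:
    - [0.1,0,0,-1,0,0,30]
    - [0,0,0,-1,0,0,30]
    - [0,0,0,-1,0,0,30]

```text
t: 9.5
eef_pos: [0.4717, -0.2486, 0.2023]
tcp_rot: [[0.003, 0.797, -0.605], [-0.001, -0.605, -0.797], [-1.0, 0.004, -0.001]]
contact_force: [-0.1, 1.1, 17.9]
gripper_width: 0.542
```

```bash
python3 tq.py
```

```text
t 9.5 turn 33.04911350388867 Tz [ 0.1196  0.002  -0.0608] F [-0.1117  1.0667 17.8838] pos [ 471.7314 -248.5582  202.2978] q6 0.09508745298506663 w 0.5417342550474891 axis [ 0.0034 -0.0013 -1.    ]
```

Call:
jog_arm:
  steps:
    - [0,0,0,-1,0,0,30]
    - [0,0,0,-1,0,0,30]

```text
t: 9.7
eef_pos: [0.4718, -0.2485, 0.2023]
tcp_rot: [[0.003, 0.817, -0.576], [-0.001, -0.576, -0.817], [-1.0, 0.004, -0.001]]
contact_force: [-0.1, 0.4, 18.7]
gripper_width: 0.544
```

```bash
python3 tq.py
```

```text
t 9.7 turn 35.053911144221786 Tz [ 0.1303  0.005  -0.0673] F [-0.0523  0.4076 18.6728] pos [ 471.7606 -248.5419  202.3112] q6 0.06018133550906487 w 0.5442883500250428 axis [ 0.0035 -0.0014 -1.    ]
```

Call:
jog_arm:
  steps:
    - [0,0,0,-1,0,0,30]
    - [0,0,0,-1,0,0,30]

```text
t: 9.9
eef_pos: [0.4718, -0.2486, 0.2023]
tcp_rot: [[0.004, 0.837, -0.548], [-0.001, -0.548, -0.837], [-1.0, 0.004, -0.001]]
contact_force: [0.3, 0.5, 18.4]
gripper_width: 0.54
```

```bash
python3 tq.py
```

```text
t 9.9 turn 37.054015765783234 Tz [ 0.1379  0.0334 -0.0887] F [ 0.2828  0.5447 18.4142] pos [ 471.7693 -248.5599  202.3223] q6 0.025243612476445628 w 0.5399908625357327 axis [ 0.0035 -0.0014 -1.    ]
```

Call:
jog_arm:
  steps:
    - [0,0,0,-1,0,0,30]
    - [0,0,0,-1,0,0,30]

```text
t: 10.1
eef_pos: [0.4717, -0.2486, 0.2023]
tcp_rot: [[0.004, 0.855, -0.518], [-0.001, -0.518, -0.855], [-1.0, 0.004, -0.001]]
contact_force: [0.1, 0.4, 19.0]
gripper_width: 0.539
```

```bash
python3 tq.py
```

```text
t 10.1 turn 39.05074546832289 Tz [ 0.1161 -0.0121 -0.0853] F [ 0.0796  0.373  19.0207] pos [ 471.7443 -248.5701  202.3335] q6 -0.009640798791344883 w 0.5386034747078589 axis [ 0.0035 -0.0014 -1.    ]
```

Call:
jog_arm:
  steps:
    - [0,0,0,-0.7,0,0,30]
    - [0,0,0,-0.7,0,0,30]

```text
t: 10.3
eef_pos: [0.4718, -0.2486, 0.2023]
tcp_rot: [[0.004, 0.868, -0.497], [-0.001, -0.497, -0.868], [-1.0, 0.004, -0.001]]
contact_force: [-0.0, 1.6, 20.1]
gripper_width: 0.538
```

```bash
python3 tq.py
```

```text
t 10.3 turn 40.438439312737486 Tz [ 0.0779 -0.0042 -0.0309] F [-0.0185  1.5979 20.1497] pos [ 471.7644 -248.5525  202.2989] q6 -0.033835831744665354 w 0.5384003507443262 axis [ 0.0035 -0.0014 -1.    ]
```

Call:
jog_arm:
  steps:
    - [0,0,0,-0.7,0,0,30]
    - [0,0,0,-0.7,0,0,30]

```text
t: 10.5
eef_pos: [0.4718, -0.2486, 0.2023]
tcp_rot: [[0.003, 0.88, -0.476], [-0.001, -0.476, -0.88], [-1.0, 0.004, -0.0]]
contact_force: [0.2, -0.2, 18.9]
gripper_width: 0.544
```

```bash
python3 tq.py
```

```text
t 10.5 turn 41.84006926834307 Tz [ 0.1059 -0.0726 -0.0897] F [ 0.2191 -0.1936 18.9076] pos [ 471.7532 -248.5529  202.31  ] q6 -0.05830328307991176 w 0.5435473374285003 axis [ 0.0035 -0.0014 -1.    ]
```

Call:
jog_arm:
  steps:
    - [0,0,0,-0.7,0,0,30]
    - [0,0,0,-0.7,0,0,30]

```text
t: 10.7
eef_pos: [0.4718, -0.2485, 0.2023]
tcp_rot: [[0.004, 0.891, -0.454], [-0.001, -0.454, -0.891], [-1.0, 0.004, -0.0]]
contact_force: [0.2, 0.8, 19.6]
gripper_width: 0.544
```

```bash
python3 tq.py
```

```text
t 10.7 turn 43.23728656526461 Tz [ 0.0601  0.0201 -0.0729] F [ 0.2284  0.8317 19.5827] pos [ 471.7705 -248.5497  202.318 ] q6 -0.08268579764081051 w 0.543745633359492 axis [ 0.0035 -0.0014 -1.    ]
```

Call:
jog_arm:
  steps:
    - [0,0,0,-0.7,0,0,30]
    - [0,0,0,-0.7,0,0,30]

```text
t: 10.9
eef_pos: [0.4718, -0.2486, 0.2023]
tcp_rot: [[0.004, 0.902, -0.432], [-0.001, -0.432, -0.902], [-1.0, 0.004, -0.0]]
contact_force: [1.5, 1.1, 18.8]
gripper_width: 0.542
```

```bash
python3 tq.py
```

```text
t 10.9 turn 44.64144257872912 Tz [ 0.0665  0.0104 -0.0292] F [ 1.5193  1.053  18.8157] pos [ 471.7504 -248.5505  202.3418] q6 -0.1071988995860363 w 0.5416461136749116 axis [ 0.0035 -0.0014 -1.    ]
```

Call:
jog_arm:
  steps:
    - [0,0,0,-0.7,0,0,30]
    - [0,0,0,-0.7,0,0,30]

```text
t: 11.1
eef_pos: [0.4718, -0.2486, 0.2023]
tcp_rot: [[0.003, 0.912, -0.41], [-0.001, -0.41, -0.912], [-1.0, 0.004, -0.0]]
contact_force: [0.8, 0.8, 18.6]
gripper_width: 0.547
```

```bash
python3 tq.py
```

```text
t 11.1 turn 46.039751447017025 Tz [ 0.1432 -0.0875 -0.0695] F [ 0.7619  0.802  18.6403] pos [ 471.7561 -248.5579  202.3106] q6 -0.13160146903328684 w 0.5467127303087271 axis [ 0.0035 -0.0014 -1.    ]
```

Call:
jog_arm:
  steps:
    - [0,0,0,-0.7,0,0,30]
    - [0,0,0,-0.7,0,0,30]

```text
t: 11.3
eef_pos: [0.4718, -0.2486, 0.2023]
tcp_rot: [[0.004, 0.922, -0.388], [-0.001, -0.388, -0.922], [-1.0, 0.004, -0.0]]
contact_force: [-0.4, 0.5, 17.9]
gripper_width: 0.546
```

```bash
python3 tq.py
```

```text
t 11.3 turn 47.43718528250136 Tz [ 0.136  -0.0047 -0.0771] F [-0.356   0.4605 17.894 ] pos [ 471.7767 -248.555   202.3218] q6 -0.1559920425498649 w 0.5462279256582343 axis [ 0.0035 -0.0014 -1.    ]
```

Call:
jog_arm:
  steps:
    - [0,0,0,-0.7,0,0,30]
    - [0,0,0,-0.7,0,0,30]

```text
t: 11.5
eef_pos: [0.4718, -0.2486, 0.2023]
tcp_rot: [[0.004, 0.931, -0.365], [-0.001, -0.365, -0.931], [-1.0, 0.004, 0.0]]
contact_force: [0.2, 0.7, 18.1]
gripper_width: 0.543
```

```bash
python3 tq.py
```

```text
t 11.5 turn 48.83861954104155 Tz [ 0.153  -0.0448 -0.079 ] F [ 0.1916  0.7271 18.0704] pos [ 471.7565 -248.5736  202.3258] q6 -0.18047604356723546 w 0.542696825959272 axis [ 0.0035 -0.0014 -1.    ]
```

Call:
jog_arm:
  steps:
    - [0,0,0,-0.7,0,0,30]
    - [0,0,0,-0.7,0,0,30]

```text
t: 11.7
eef_pos: [0.4718, -0.2486, 0.2023]
tcp_rot: [[0.004, 0.94, -0.342], [-0.001, -0.342, -0.94], [-1.0, 0.004, 0.0]]
contact_force: [0.4, 1.6, 18.8]
gripper_width: 0.543
```

```bash
python3 tq.py
```

```text
t 11.7 turn 50.23989978706912 Tz [ 0.144  -0.0247 -0.1189] F [ 0.3598  1.5586 18.7833] pos [ 471.7589 -248.5574  202.3282] q6 -0.2048872053126811 w 0.5426698124441547 axis [ 0.0035 -0.0014 -1.    ]
```

Call:
jog_arm:
  steps:
    - [0,0,0,-0.5,0,0,30]
    - [0,0,0,0,0,0,30]

```text
t: 11.9
eef_pos: [0.4718, -0.2486, 0.2023]
tcp_rot: [[0.004, 0.943, -0.334], [-0.001, -0.334, -0.943], [-1.0, 0.004, 0.0]]
contact_force: [-0.0, 0.0, 19.2]
gripper_width: 0.546
```

```bash
python3 tq.py
```

```text
t 11.9 turn 50.730436932734904 Tz [ 0.1409 -0.0234  0.0146] F [-0.0299  0.0444 19.2316] pos [ 471.7631 -248.5697  202.3317] q6 -0.21345853034523343 w 0.5458359164643636 axis [ 0.0035 -0.0014 -1.    ]
```

Call:
jog_arm:
  steps:
    - [0,0,0,-0.7,0,0,30]
    - [0,0,0,-0.7,0,0,30]

```text
t: 12.1
eef_pos: [0.4718, -0.2485, 0.2023]
tcp_rot: [[0.003, 0.95, -0.311], [-0.001, -0.311, -0.95], [-1.0, 0.004, 0.0]]
contact_force: [0.4, 0.9, 18.5]
gripper_width: 0.539
```

```bash
python3 tq.py
```

```text
t 12.1 turn 52.13765770207067 Tz [ 0.162   0.01   -0.0659] F [ 0.3996  0.8944 18.4714] pos [ 471.7509 -248.5482  202.3099] q6 -0.23802312181542107 w 0.5392254697815817 axis [ 0.0035 -0.0014 -1.    ]
```

Call:
jog_arm:
  steps:
    - [0,0,0,-0.7,0,0,30]
    - [0,0,0,-0.7,0,0,30]

```text
t: 12.3
eef_pos: [0.4718, -0.2486, 0.2023]
tcp_rot: [[0.004, 0.958, -0.288], [-0.001, -0.288, -0.958], [-1.0, 0.004, 0.0]]
contact_force: [0.1, 1.3, 19.3]
gripper_width: 0.544
```

```bash
python3 tq.py
```

```text
t 12.3 turn 53.538673416304235 Tz [ 0.0958 -0.0727 -0.1496] F [ 0.1244  1.251  19.2787] pos [ 471.7705 -248.5699  202.3312] q6 -0.26247949852241 w 0.5436698653989693 axis [ 0.0036 -0.0014 -1.    ]
```

Call:
jog_arm:
  steps:
    - [0,0,0,-0.3,0,0,30]

```text
t: 12.4
eef_pos: [0.4718, -0.2486, 0.2023]
tcp_rot: [[0.004, 0.959, -0.283], [-0.001, -0.283, -0.959], [-1.0, 0.004, 0.0]]
contact_force: [-0.5, 0.4, 18.7]
gripper_width: 0.545
```

```bash
python3 tq.py
```

```text
t 12.4 turn 53.834200455594264 Tz [ 0.0906  0.0034 -0.1065] F [-0.4663  0.3901 18.67  ] pos [ 471.7818 -248.5684  202.3321] q6 -0.26765819858497525 w 0.5446512299325534 axis [ 0.0036 -0.0014 -1.    ]
```

Call:
jog_arm:
  steps:
    - [0,0,0,-0.5,0,0,30]
    - [0,0,0,-0.5,0,0,30]

```text
t: 12.6
eef_pos: [0.4718, -0.2486, 0.2023]
tcp_rot: [[0.003, 0.964, -0.266], [-0.001, -0.266, -0.964], [-1.0, 0.004, 0.0]]
contact_force: [0.5, 1.3, 18.5]
gripper_width: 0.541
```

```bash
python3 tq.py
```

```text
t 12.6 turn 54.83074981843018 Tz [ 0.1542 -0.0464 -0.0497] F [ 0.4781  1.298  18.4933] pos [ 471.7634 -248.5548  202.2949] q6 -0.28500950251490936 w 0.5407299560614722 axis [ 0.0035 -0.0014 -1.    ]
```

Those readings were noise, so I'll keep going.

Call:
jog_arm:
  steps:
    - [0,0,0,-0.7,0,0,30]
    - [0,0,0,-0.7,0,0,30]

```text
t: 12.8
eef_pos: [0.4718, -0.2486, 0.2023]
tcp_rot: [[0.004, 0.97, -0.242], [-0.001, -0.242, -0.97], [-1.0, 0.004, 0.0]]
contact_force: [-0.4, -0.0, 18.5]
gripper_width: 0.543
```

```bash
python3 tq.py
```

```text
t 12.8 turn 56.23957127639065 Tz [ 0.1302 -0.0505 -0.0795] F [-0.356  -0.0276 18.4885] pos [ 471.7721 -248.5563  202.3035] q6 -0.30960929787304786 w 0.5434168807863667 axis [ 0.0035 -0.0014 -1.    ]
```

Call:
jog_arm:
  steps:
    - [0,0,0,-0.7,0,0,30]
    - [0,0,0,-0.7,0,0,30]

```text
t: 13.0
eef_pos: [0.4718, -0.2486, 0.2023]
tcp_rot: [[0.004, 0.976, -0.218], [-0.001, -0.218, -0.976], [-1.0, 0.004, 0.001]]
contact_force: [0.2, 1.1, 18.6]
gripper_width: 0.546
```

```bash
python3 tq.py
```

```text
t 13.0 turn 57.63133632589481 Tz [ 0.0416 -0.1011 -0.2294] F [ 0.2259  1.065  18.5864] pos [ 471.7866 -248.6135  202.3285] q6 -0.3339584745319333 w 0.5457039144626293 axis [ 0.0036 -0.0015 -1.    ]
```

Call:
jog_arm:
  steps:
    - [0,0,0,0,0,0,30]

```text
t: 13.1
eef_pos: [0.4718, -0.2486, 0.2023]
tcp_rot: [[0.004, 0.976, -0.219], [-0.002, -0.219, -0.976], [-1.0, 0.004, 0.001]]
contact_force: [-0.1, 0.1, 18.0]
gripper_width: 0.541
```

```bash
python3 tq.py
```

```text
t 13.1 turn 57.626225267355075 Tz [ 0.0055 -0.0382 -0.0235] F [-0.102   0.1047 17.9584] pos [ 471.7824 -248.6355  202.3381] q6 -0.33388954264196075 w 0.5406095103605593 axis [ 0.0037 -0.0015 -1.    ]
```

Call:
jog_arm:
  steps:
    - [0,0,0,-0.4,0,0,30]

```text
t: 13.2
eef_pos: [0.4718, -0.2486, 0.2023]
tcp_rot: [[0.004, 0.977, -0.212], [-0.002, -0.212, -0.977], [-1.0, 0.004, 0.001]]
contact_force: [1.1, -1.0, 18.4]
gripper_width: 0.548
```

```bash
python3 tq.py
```

```text
t 13.2 turn 58.00382957840305 Tz [ 0.0209 -0.0949 -0.2051] F [ 1.1259 -1.0066 18.3967] pos [ 471.7808 -248.641   202.3157] q6 -0.3404745557697095 w 0.5475223715658126 axis [ 0.0036 -0.0015 -1.    ]
```

Call:
jog_arm:
  steps:
    - [0,0,0,-0.4,0,0,30]

```text
t: 13.3
eef_pos: [0.4718, -0.2486, 0.2023]
tcp_rot: [[0.004, 0.979, -0.205], [-0.002, -0.205, -0.979], [-1.0, 0.004, 0.001]]
contact_force: [0.4, -0.2, 17.9]
gripper_width: 0.54
```

```bash
python3 tq.py
```

```text
t 13.3 turn 58.41130888473436 Tz [-0.0213 -0.0878 -0.2981] F [ 0.3654 -0.2291 17.8996] pos [ 471.7863 -248.6457  202.3381] q6 -0.34760745545761446 w 0.5396050926593026 axis [ 0.0037 -0.0015 -1.    ]
```

Torque has risen to -0.30 N·m and it stays above the ~0.07 turning friction, so this is the stop, at about 57°. I'll ease off 0.3°, then lift in small steps.

Call:
jog_arm:
  steps:
    - [0,0,0,0.3,0,0,30]
    - [0,0,0,0,0,0,30]

```text
t: 13.5
eef_pos: [0.4718, -0.2486, 0.2023]
tcp_rot: [[0.004, 0.978, -0.211], [-0.002, -0.211, -0.978], [-1.0, 0.004, 0.001]]
contact_force: [0.8, -0.5, 18.4]
gripper_width: 0.545
```

```bash
python3 tq.py
```

```text
t 13.5 turn 58.09194647592246 Tz [ 0.0155 -0.1437 -0.1899] F [ 0.8235 -0.5205 18.4067] pos [ 471.7779 -248.6491  202.3437] q6 -0.3420200953272025 w 0.5450230034631791 axis [ 0.0037 -0.0016 -1.    ]
```

Call:
jog_arm:
  steps:
    - [-0.7,0,0,0,0,0,30]
    - [-0.8,0,0,0,0,0,30]
    - [-0.8,0,0,0,0,0,30]
    - [-0.7,0,0,0,0,0,30]

```text
t: 13.9
eef_pos: [0.4718, -0.2486, 0.2045]
tcp_rot: [[0.003, 0.978, -0.21], [-0.001, -0.21, -0.978], [-1.0, 0.003, 0.0]]
contact_force: [5.2, -2.1, 8.5]
gripper_width: 0.541
```

```bash
python3 tq.py
```

```text
t 13.9 turn 58.10165865014751 Tz [-0.4293 -0.8032 -0.1594] F [ 5.2019 -2.0629  8.4992] pos [ 471.7602 -248.631   204.5303] q6 -0.3422122247129111 w 0.5413390487248149 axis [ 0.0032 -0.0012 -1.    ]
```

Call:
jog_arm:
  steps:
    - [-0.7,0,0,0,0,0,30]
    - [-0.8,0,0,0,0,0,30]
    - [-0.5,0,0,0,0,0,30]

```text
t: 14.2
eef_pos: [0.4718, -0.2486, 0.2063]
tcp_rot: [[0.003, 0.978, -0.21], [-0.001, -0.21, -0.978], [-1.0, 0.003, 0.0]]
contact_force: [5.4, -3.8, 5.8]
gripper_width: 0.544
```

```bash
python3 tq.py
```

```text
t 14.2 turn 58.10343823971784 Tz [-0.4412 -0.9467 -0.1752] F [ 5.4445 -3.8149  5.8165] pos [ 471.7751 -248.6109  206.3434] q6 -0.3422127008977554 w 0.5443863579425708 axis [ 0.0031 -0.0011 -1.    ]
```

Call:
jog_arm:
  steps:
    - [-0.7,0,0,0,0,0,30]
    - [-0.8,0,0,0,0,0,30]
    - [-0.5,0,0,0,0,0,30]

```text
t: 14.5
eef_pos: [0.4717, -0.2486, 0.2081]
tcp_rot: [[0.003, 0.978, -0.211], [-0.001, -0.211, -0.978], [-1.0, 0.003, 0.0]]
contact_force: [6.3, -2.8, 5.7]
gripper_width: 0.543
```

```bash
python3 tq.py
```

```text
t 14.5 turn 58.09781731993896 Tz [-0.584  -1.1087 -0.1562] F [ 6.3387 -2.7875  5.7437] pos [ 471.7108 -248.6153  208.061 ] q6 -0.3421547322837372 w 0.543079460576361 axis [ 0.0028 -0.001  -1.    ]
```

Call:
jog_arm:
  steps:
    - [-0.5,0,0,0,0,0,30]
    - [-0.5,0,0,0,0,0,30]

```text
t: 14.7
eef_pos: [0.4717, -0.2486, 0.2089]
tcp_rot: [[0.003, 0.978, -0.21], [-0.001, -0.21, -0.978], [-1.0, 0.003, 0.0]]
contact_force: [7.4, -2.4, 4.6]
gripper_width: 0.545
```

```bash
python3 tq.py
```

```text
t 14.7 turn 58.098898348816206 Tz [-0.6563 -1.2449 -0.172 ] F [ 7.3668 -2.4351  4.593 ] pos [ 471.7077 -248.6018  208.8866] q6 -0.34219256441342544 w 0.5447607964877257 axis [ 0.0027 -0.0009 -1.    ]
```

Call:
jog_arm:
  steps:
    - [-0.7,0.3,0,0.2,0,0,30]
    - [-0.7,0.3,0,0,0,0,30]
    - [-0.7,0,0,0,0,0,30]

```text
t: 15.0
eef_pos: [0.4717, -0.2486, 0.2105]
tcp_rot: [[0.001, 0.977, -0.214], [-0.0, -0.214, -0.977], [-1.0, 0.001, 0.0]]
contact_force: [5.4, -4.0, 1.2]
gripper_width: 0.55
```

```bash
python3 tq.py
```

```text
t 15.0 turn 57.905349627945256 Tz [-0.6427 -0.8015 -0.1538] F [ 5.3636 -3.9861  1.19  ] pos [ 471.7399 -248.5983  210.4921] q6 -0.33845192810813485 w 0.5495797789527701 axis [ 0.0008 -0.0002 -1.    ]
```

Call:
jog_arm:
  steps:
    - [-0.6,0.2,0.2,0,0,0,30]
    - [-0.6,0.2,0.1,0,0,0,30]
    - [-0.6,0,0,0,0,0,30]

```text
t: 15.3
eef_pos: [0.4717, -0.2487, 0.2116]
tcp_rot: [[-0.001, 0.977, -0.214], [0.001, -0.214, -0.977], [-1.0, -0.001, -0.001]]
contact_force: [5.9, -1.6, -5.7]
gripper_width: 0.541
```

```bash
python3 tq.py
```

```text
t 15.3 turn 57.910654407787476 Tz [-0.3369 -0.9995 -0.1728] F [ 5.9135 -1.5902 -5.6827] pos [ 471.7195 -248.6909  211.5921] q6 -0.3387658405637431 w 0.5406734620630533 axis [-0.0006  0.0008 -1.    ]
```

Call:
jog_arm:
  steps:
    - [0,0.3,0,0,0,0,30]
    - [0,0.3,0,0,0,0,30]
    - [0,0,0,0.2,0,0,30]

```text
t: 15.6
eef_pos: [0.4719, -0.2488, 0.2116]
tcp_rot: [[-0.002, 0.976, -0.217], [0.001, -0.217, -0.976], [-1.0, -0.002, -0.001]]
contact_force: [-1.7, 0.3, -3.1]
gripper_width: 0.541
```

```bash
python3 tq.py
```

```text
t 15.6 turn 57.69952382495807 Tz [ 0.0525  0.1403 -0.0667] F [-1.6969  0.2774 -3.0555] pos [ 471.9276 -248.8278  211.6046] q6 -0.33474945744291473 w 0.5411342431393869 axis [-0.0017  0.001  -1.    ]
```

Lateral force is nearly gone, so I'll continue the lift.

Call:
jog_arm:
  steps:
    - [-0.6,0,0,0,0,0,30]
    - [-0.6,0,0,0,0,0,30]
    - [0,0,0,0,0,0,30]

```text
t: 15.9
eef_pos: [0.4721, -0.249, 0.2132]
tcp_rot: [[-0.001, 0.976, -0.217], [0.0, -0.217, -0.976], [-1.0, -0.001, -0.0]]
contact_force: [-3.6, 1.1, -3.5]
gripper_width: 0.541
```

```bash
python3 tq.py
```

```text
t 15.9 turn 57.707821857429984 Tz [ 0.1698  0.5913 -0.1004] F [-3.6053  1.0955 -3.5134] pos [ 472.0882 -248.9593  213.1873] q6 -0.33491261723672805 w 0.5411003580064956 axis [-0.001   0.0004 -1.    ]
```

Call:
jog_arm:
  steps:
    - [-1,-0.3,0,0,0,0,30]
    - [-1,0,0,0,0,0,30]
    - [-1,0,0,0,0,0,30]

```text
t: 16.2
eef_pos: [0.4722, -0.2491, 0.2167]
tcp_rot: [[0.001, 0.976, -0.217], [-0.0, -0.217, -0.976], [-1.0, 0.001, 0.0]]
contact_force: [-1.6, 0.3, -0.1]
gripper_width: 0.545
```

```bash
python3 tq.py
```

```text
t 16.2 turn 57.709534358608515 Tz [ 0.1016  0.1438 -0.0348] F [-1.6248  0.3097 -0.0691] pos [ 472.2265 -249.0892  216.6966] q6 -0.3351358867013289 w 0.5446881209579927 axis [ 0.0006 -0.0003 -1.    ]
```

The cap is free. I'll lift it straight up clear of the neck and take a look.

Call:
jog_arm:
  steps:
    - [-4,0,0,0,0,0,30]
    - [-8,0,0,0,0,0,30]
    - [-12,0,0,0,0,0,30]
    - [-16,0,0,0,0,0,30]
    - [-16,0,0,0,0,0,30]
    - [-14,0,0,0,0,0,30]
    - [-10,0,0,0,0,0,30]
    - [-5,0,0,0,0,0,30]
    - [0,0,0,0,0,0,30]

```text
t: 17.1
eef_pos: [0.4722, -0.2491, 0.302]
tcp_rot: [[0.001, 0.976, -0.217], [-0.001, -0.217, -0.976], [-1.0, 0.001, 0.0]]
contact_force: [-0.1, -0.5, -0.8]
gripper_width: 0.541
```

```bash
python3 st.py .561 .195 .302; python3 - <<'E'
from h import *
s=bot.grab_frame("side")[:,:,::-1]
cv2.imwrite("pics/s2.png",s[80:400,150:450].repeat(1,0)) 
cv2.imwrite("pics/s2.png",cv2.resize(s[130:380,180:440],None,fx=2.3,fy=2.3,interpolation=cv2.INTER_CUBIC))
E
```

```text
t 17.1
joint_pos [-0.5541  0.2268  1.4881  0.      1.4257 -0.3351]
eef_pos [ 0.4722 -0.2491  0.302 ]
tcp_rot [[ 0.0009  0.9761 -0.2172]
 [-0.0005 -0.2172 -0.9761]
 [-1.      0.001   0.0003]]
contact_force [-0.136  -0.4837 -0.8397]
ft_torque [-0.0095  0.0527 -0.0364]
gripper_width 0.5413858223318906
tool mm [  -0.1319   -9.7773 -452.7855]
```

View pics/s2.png

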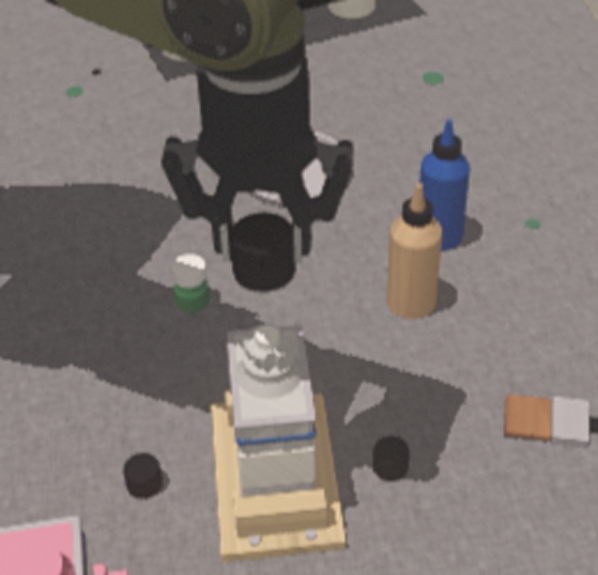

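The cap is held upright between the jaws at about (262,250), and the neck and plug below are bare. Next, the bottles' clearance from the path and from the dish.

```bash
python3 - <<'E'
from h import *
for n,p in(("blue tip",(251,154)),("tan tip",(295,181))): print(n,plane("top",*p,.165))
print("bases side: blue",plane("side",373,235,0.0),"tan",plane("side",360,264,0.0))
print("jar",plane("top",275,289,.055), "brush",plane("top",380,145,.01))
E
```

```text
blue tip [0.6967 0.0459 0.165 ]
tan tip [ 0.6423 -0.0472  0.165 ]
bases side: blue [0.7111 0.0393 0.    ] tan [ 0.6522 -0.0579  0.    ]
jar [ 0.4188 -0.0054  0.055 ] brush [ 0.76   -0.2363  0.01  ]
```

Call:
jog_arm:
  steps:
    - [0,0,-15,0,0,0,30]
    - [0,-1,-30,0,0,0,30]
    - [0,-1,-45,0,0,0,30]
    - [0,-1,-45,0,0,0,30]
    - [0,-1,-45,0,0,0,30]
    - [0,-1,-45,0,0,0,30]
    - [0,-1,-45,0,0,0,30]
    - [0,-1,-45,0,0,0,30]
    - [0,-1,-45,0,0,0,30]
    - [0,-1,-45,0,0,0,30]
    - [0,-0.8,-32,0,0,0,30]
    - [0,0,-15.8,0,0,0,30]

```text
t: 18.35
eef_pos: [0.5603, 0.1983, 0.3003]
tcp_rot: [[-0.002, 0.977, -0.215], [-0.0, -0.215, -0.977], [-1.0, -0.001, 0.0]]
contact_force: [-0.5, 0.1, -0.4]
gripper_width: 0.545
```

Call:
jog_arm:
  steps:
    - [0,0,0,0,0,0,30]
    - [0,0,0,0,0,0,30]
    - [0,0,0,0,0,0,30]

```text
t: 18.65
eef_pos: [0.5608, 0.194, 0.3014]
tcp_rot: [[-0.0, 0.976, -0.218], [-0.0, -0.218, -0.976], [-1.0, 0.0, 0.0]]
contact_force: [-0.6, -0.1, -0.3]
gripper_width: 0.543
```

```bash
python3 st.py .561 .195 .1; python3 - <<'E'
from h import *
s=bot.grab_frame("side")[:,:,::-1]
cv2.imwrite("pics/s3.png",cv2.resize(s[60:280,180:440],None,fx=2.3,fy=2.3,interpolation=cv2.INTER_CUBIC))
E
```

```text
t 18.65
joint_pos [ 0.2714  0.3657  1.3115 -0.0002  1.4645  0.4916]
eef_pos [0.5608 0.194  0.3014]
tcp_rot [[-0.      0.9759 -0.2184]
 [-0.0002 -0.2184 -0.9759]
 [-1.      0.      0.0002]]
contact_force [-0.6068 -0.0772 -0.3361]
ft_torque [-0.0523 -0.0113  0.0202]
gripper_width 0.5434198067651931
tool mm [201.3866  -0.0497  -1.0737]
```

View pics/s3.png

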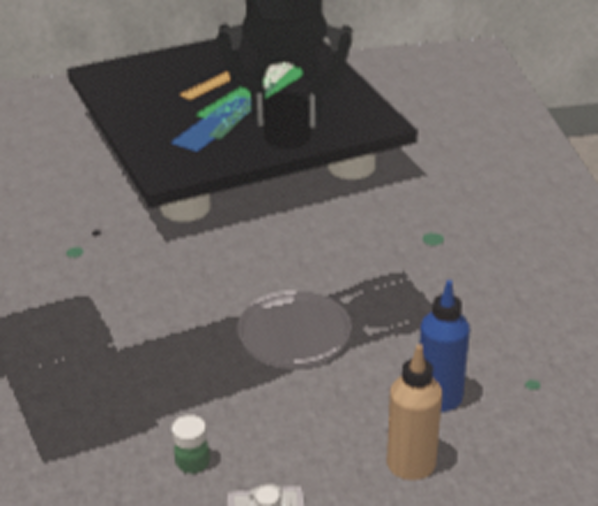

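The cap hangs upright over the dish. Its bottom should touch the dish floor at a TCP z of about 0.036. I'll descend to about 0.045 first.

Call:
jog_arm:
  steps:
    - [15,0,-1,0,0,0,30]
    - [30,0,0,0,0,0,30]
    - [35,0,0,0,0,0,30]
    - [40,0,0,0,0,0,30]
    - [40,0,0,0,0,0,30]
    - [35,0,0,0,0,0,30]
    - [30,0,0,0,0,0,30]
    - [20,0,0,0,0,0,30]
    - [8,0,0,0,0,0,30]
    - [3,0,0,0,0,0,30]
    - [0,0,0,0,0,0,30]
    - [0,0,0,0,0,0,30]

```text
t: 19.9
eef_pos: [0.5617, 0.1961, 0.0466]
tcp_rot: [[0.002, 0.976, -0.217], [0.001, -0.217, -0.976], [-1.0, 0.002, -0.001]]
contact_force: [0.6, -1.3, -1.4]
gripper_width: 0.537
```

Call:
jog_arm:
  steps:
    - [2,0,0,0,0,0,30]
    - [2,0,0,0,0,0,30]
    - [1,0,0,0,0,0,30]
    - [0,0,0,0,0,0,30]
    - [0,0,0,0,0,0,30]

```text
t: 20.4
eef_pos: [0.5611, 0.1961, 0.0403]
tcp_rot: [[-0.0, 0.976, -0.217], [0.0, -0.217, -0.976], [-1.0, -0.0, -0.0]]
contact_force: [0.1, 0.4, -0.6]
gripper_width: 0.544
```

Call:
jog_arm:
  steps:
    - [0.7,0,0,0,0,0,30]
    - [0.7,0,0,0,0,0,30]
    - [0.7,0,0,0,0,0,30]
    - [0.5,0,0,0,0,0,30]
    - [0,0,0,0,0,0,30]
    - [0,0,0,0,0,0,30]

```text
t: 21.0
eef_pos: [0.5611, 0.1961, 0.0377]
tcp_rot: [[-0.0, 0.976, -0.217], [0.0, -0.217, -0.976], [-1.0, -0.0, -0.0]]
contact_force: [-0.3, -0.2, -0.6]
gripper_width: 0.54
```

Call:
jog_arm:
  steps:
    - [0.5,0,0,0,0,0,30]
    - [0.3,0,0,0,0,0,30]
    - [0,0,0,0,0,0,30]

```text
t: 21.3
eef_pos: [0.5611, 0.1961, 0.0369]
tcp_rot: [[-0.0, 0.976, -0.217], [-0.0, -0.217, -0.976], [-1.0, -0.0, 0.0]]
contact_force: [-0.5, -0.4, -0.4]
gripper_width: 0.543
```

Call:
jog_arm:
  steps:
    - [0.3,0,0,0,0,0,30]
    - [0.3,0,0,0,0,0,30]
    - [0,0,0,0,0,0,30]

```text
t: 21.6
eef_pos: [0.5611, 0.1961, 0.0364]
tcp_rot: [[0.0, 0.976, -0.217], [0.0, -0.217, -0.976], [-1.0, 0.0, -0.0]]
contact_force: [-1.2, -0.1, 2.1]
gripper_width: 0.545
```

Call:
jog_arm:
  steps:
    - [0.3,0,0,0,0,0,30]
    - [0,0,0,0,0,0,30]

```text
t: 21.8
eef_pos: [0.5611, 0.1961, 0.0364]
tcp_rot: [[0.0, 0.976, -0.217], [0.0, -0.217, -0.976], [-1.0, 0.0, -0.0]]
contact_force: [-2.4, -1.3, 6.2]
gripper_width: 0.542
```

The cap touches down at 0.0364, as predicted. I'll relax the contact and open gently.

Call:
jog_arm:
  steps:
    - [-0.3,0,0,0,0,0,30]
    - [0,0,0,0,0,0,47]
    - [0,0,0,0,0,0,48]
    - [0,0,0,0,0,0,49]
    - [0,0,0,0,0,0,51]
    - [0,0,0,0,0,0,54]
    - [0,0,0,0,0,0,60]
    - [0,0,0,0,0,0,70]
    - [0,0,0,0,0,0,75]
    - [0,0,0,0,0,0,75]
    - [0,0,0,0,0,0,75]
    - [0,0,0,0,0,0,75]

```text
t: 23.0
eef_pos: [0.5611, 0.1961, 0.0363]
tcp_rot: [[0.0, 0.976, -0.217], [0.0, -0.217, -0.976], [-1.0, 0.0, -0.0]]
contact_force: [-1.0, -0.1, 0.4]
gripper_width: 0.877
```

Call:
jog_arm:
  steps:
    - [-5,0,0,0,0,0,75]
    - [-10,0,0,0,0,0,75]
    - [-20,0,0,0,0,0,75]
    - [-30,0,0,0,0,0,75]
    - [-40,0,0,0,0,0,75]
    - [-40,0,0,0,0,0,75]
    - [-40,0,0,0,0,0,75]
    - [-30,0,0,0,0,0,75]
    - [-20,0,0,0,0,0,75]
    - [0,0,0,0,0,0,75]
    - [0,0,0,0,0,0,75]

```text
t: 24.1
eef_pos: [0.5609, 0.196, 0.2714]
tcp_rot: [[0.0, 0.976, -0.217], [0.0, -0.217, -0.976], [-1.0, 0.0, -0.0]]
contact_force: [-0.5, 0.6, -1.1]
gripper_width: 0.877
```

```bash
python3 - <<'E'
from h import *
s=bot.grab_frame("side")[:,:,::-1];t=bot.grab_frame("top")[:,:,::-1]
cv2.imwrite("pics/s4.png",s);cv2.imwrite("pics/t4.png",t)
E
```

```text
(no output)
```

View pics/s4.png

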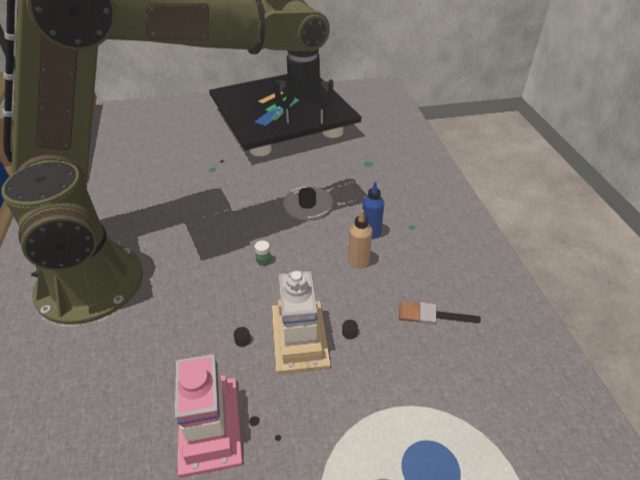

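View pics/t4.png

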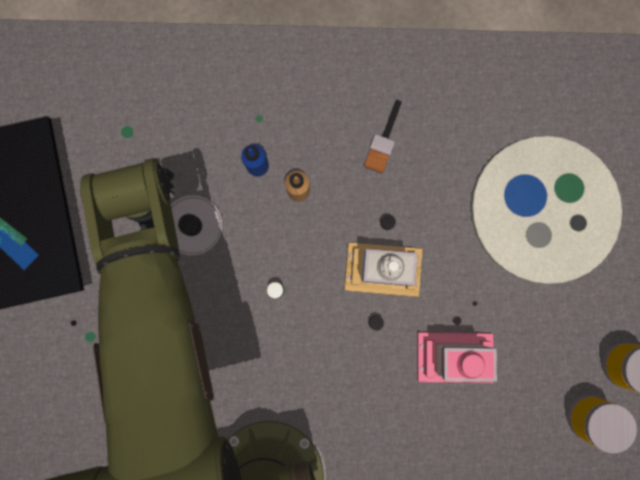

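In the top view the cap stands at about (190,224), at the centre of the dish (191,225). In the side view it is upright at (307,198). The bottles, jar, brush, small caps and pink can are at their earlier pixels, and the gripper is clear.

```bash
python3 -c "
from station import bot
o=bot.observe();print(o['t'],o['contact_force']);print(bot.job_done())"
```

```text
24.2 [ 0.07758298  0.5857209  -0.25372621]
the job is handed in; nothing more can be done
None
```

The can is open, and its cap stands top side up within about 3 mm of the middle of the dish. I handed the job in at 24.2 s; it reports no verdict.

- **Opening:** I pushed the cap down about 6 mm and held it there at mostly 17.5 to 20 N, with one reading of 21.9 N when it met the collar. It turned about 57° anticlockwise to its stop. I then eased off slightly and lifted it straight off.
- **Placing:** it touched down at the height I had worked out, with about 6 N at most. I then relaxed the contact and let go.
- **Last checks:** both cameras show the cap upright in the dish. The dish, bottles, jar, brush, small caps and pink can look unmoved by eye. The gripper is clear and the force reads about zero.

**Less clean:**
- The highest torque I read at the stop was 0.30 N·m against the 0.35 limit. I read it once per move, so I can't rule out a brief higher peak.
- The lift rubbed sideways with up to about 8 N and pulled about 6 N at most. It came free after I re-centred by about 1.6 mm.

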